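# Set the bearing nut deep in a prayer wheel hub

### The arm

A 6-joint arm with a two-finger parallel gripper is mounted at the origin on the work surface. World frame = base frame: x ahead of the robot, y to its left, z up, the work surface at z = 0. Lengths are in m, angles in rad, forces in N, time in s.
With the tool pointing down it reaches from about 0.35 to 0.975 m from the base axis. Payload 4.9 kg.
Tool frame: the origin (TCP) lies midway between the tips of the shut fingers; the grasp point (between the pads) lies 19 mm behind it (manip.pinch_z is the x of the grasp point in the tool frame, in m); x points along the fingers, y is the direction in which the jaws open and shut, and the axes are right-handed (so a half turn about x gives the same grasp; the last joint's range is limited). The gripper opens to 85 mm and grips with 20 to 120 N. Pads are 22 mm wide; open, the fingers measure 114 mm over their backs; the gripper's body (76 mm by 85 mm) begins 54 mm behind the grasp point. The pads swing forward as they close: fully open they stand 13 mm farther back than shut.
Start: joints at [1.022, 0.053, 1.613, -0, 1.476, -0.119], TCP at [0.26, 0.568, 0.231] pointing down, gripper open.
Joint ranges: [-3.01, 3.01], [-1.01, 2.22], [0.06, 2.58], [-1.02, 4.17], [0.09, 2.62], [-3.14, 3.14]. Speed limits (rad/s): [2.57, 2.57, 3.14, 3.14, 3.14, 3.14].

### API

Orientations are given as a unit quaternion [w, x, y, z].
In Python, from plant import sensors, cams, workorder, manip gives the robot as it stands.
- The arm moves only by the tool drive_tool, never from a script. Its argument "series" is a list of rows, each an object of numbers: "x", "y", "z": the shift along the tool's x, y, z in units of 25 mm (1.0 is 25 mm); "ax", "ay", "az": the turn, a rotation vector about the tool's x, y, z in units of 5 degrees (1.0 is 5 degrees). A call has 1 to 5 rows; each row is the pose to reach, as a shift and turn from the pose commanded when the call began, along the tool's axes at that moment; what a row does not reach only later rows make up. A row lasts 1/12 s, in which the tool goes at most 41.7 mm and 7.16 degrees, less where a joint would pass 70% of its speed; a pose out of reach is approached as far as the arm can. A call with a gripper value outside its range is refused whole. "hand" is the opening, from 0 (shut) to 1 (fully open), set as the call begins (left out, the last holds). The fingers move at their own pace and stop on an object; the grip force is fixed at half the most. Time passes only in rows, so rows that repeat a pose let the fingers close. It gives the time, the measured TCP pose, the force and the opening at its end, in the units of the state.
- sensors.state(): the state, without advancing time (a new reading comes with each control period).
- cams.grab_frame(name): name is "side" or "top"; returns a dict with "img" (420x560x3 uint8, blue, green, red), "camera_matrix" (3x3 intrinsics, pixels), "cam_to_world" (4x4, takes a point from camera to world coordinates). Camera axes: x right, y down, z forward; pixel columns grow to the right and rows downward; lengths in m; the calibration is good to about 2 mm. A picture is of the moment at which its call begins. There is no depth.
- workorder.job_done(): hands the job in, once; it reports no verdict.
The state is a dict: "time": time; "joint_pos": joint angles; "joint_vel": joint speeds; "joint_efforts": joint torques, N m; "tool_pos": TCP position; "tool_rot": TCP orientation; "contact_force": force on the tool from outside, world axes, zero at the start; "ft_torque": the same for the moment, N m; "gripper_width": opening from 0.0 (shut) to 1.0 (fully open).
Only numpy, scipy, OpenCV 4.12 (cv2) and the standard library are available. Lean on these libraries where they do the work, as an engineer would, in place of code of your own. Each camera call takes 0.05 s, during which the arm holds its last target.

### The job

The T-handled socket extension stands on the nut at the bottom of the hub housing's deep bore: push its crossbar round clockwise (seen from above, less than half a turn) until it lies in line over the two lugs of the brass hub ring. Then draw the extension straight up out of the bore, so that the nut stays as set, and hang it by its crossbar across the two rails of the open-fronted wooden stand, shaft hanging down between them. Leave the other things on the bench where they are.

Things in the scene. Friction and masses are not known exactly. Their poses are not given: they have to be found in the camera images.
- extension: Loose steel T-handled socket extension, 174 mm tall, 0.3 to 0.65 kg. Origin: centre of the bottom end, 22 mm above the bench at the start; z up the shaft, x along the crossbar. Hex socket, 37 mm outside, up to z = 30; shaft 14 mm thick; guide collar 37 mm wide at z = 60 to 75; flat crossbar 140 mm long (x), 14 thick (y), z = 150 to 174, both ends alike. It can lean about 3 degrees in the bore.
- crossbar (a point): Middle of the extension's crossbar, 162 mm above its bottom end (184 mm above the bench at the start); x along the crossbar, z up the shaft
- housing: Fixed round aluminium hub housing, 110 mm diameter, 100 mm high, on a foot flange 132 mm across. Origin: centre of its underside on the bench. The bore on its vertical axis is 40 mm in diameter, open at the top, its floor 20 mm above the bench.
- hub_ring: Brass ring fixed on the housing round the bore, 10 mm thick (top 110 mm above the bench), 100 mm outside, 48 inside, with two flat lugs 16 mm wide reaching 95 mm from the axis on opposite sides. Origin: on the bore's axis at its underside, 100 mm above the bench; its x axis runs along both lugs, and the crossbar must end up parallel to it.
- nut (a joint): Angle (rad) of the steel hex nut, 23.4 mm across flats and 18 mm high, on the bore's floor: 0 at the start, grows clockwise seen from above, cannot go below 0, end stop at 3.0 (the lugs lie at 1.0 to 2.2). It stays where it is left; turning takes about 0.3 N m (5 N at 60 mm). The socket has about 0.06 rad of play on it either way.
- nut_top (a point): Centre of the nut's top face, 38 mm above the bench; turns with the nut, its x axis is parallel to the crossbar at the start
- rack: Fixed wooden hanging stand. Origin: centre of its base (165 by 130 by 12 mm) on the bench; its open front faces its own -x, roughly to the robot. Two level rails along x from -77 to +68 mm, each 14 mm wide and 40 deep, tops at 185 mm, 50 mm gap between them (y = -25 to 25); back panel at x = 68 to 82 mm, also 185 mm high.
- rack_rest (a point): Point midway between the rails of the stand at the height of their tops (185 mm), 10 mm in front of the base's middle; axes as the stand's. The hung extension's crossbar lies across the rails, along this y axis, its middle 12 mm above this point
- cap: Bystander: brass cap with a coral stone, 60 mm diameter, 40 mm high; origin at the centre of its underside
- handle: Bystander: red lacquered handle lying on the bench, 125 mm long, 28 mm thick; origin under its middle, x along it
- mallet: Bystander: hammer lying on the bench, about 40 mm high
- spare_ring: Bystander: plain brass ring, 90 mm diameter, 12 mm high
- brush: Bystander: brush lying on the bench
- oil_can: Bystander: closed can, 60 mm diameter, 110 mm high
- gauge_block: Bystander: flat steel block 90 by 50 by 30 mm
Mind the look-alikes: they are no part of the job. There is more than one size of the rack; the job needs the largest. Leave any orange look-alike of the extension alone.

How it is judged:
By the outcome, as a careful person would: the job done as asked, in the order asked, and still so for the second after the job is handed in, with the robot touching nothing.
It also fails if it takes over 70 s, if anything falls off the work surface, if the arm or the gripper's body presses on something with over 40 N, if the wrist force passes 120 N, or if a joint passes its speed limit or range.

## Working session

There is one attempt and no reset: what is moved stays moved. The work goes in short steps, Python scripts to look and compute and a tool call to move; the robot and the scene stay as the last step left them, time stands still between calls to the robot, and variables do not carry over. Pictures are saved under pics/ and viewed, and the job is handed in when it is done.

Besides the shell and the picture viewer there is one more tool, called as name(argument=value, ...) on one line, values as JSON. drive_tool: Moves the arm, as the interface text tells. Its arguments: {"type":"object","properties":{"series":{"type":"array","items":{"type":"object","properties":{"x":{"type":"number"},"y":{"type":"number"},"z":{"type":"number"},"ax":{"type":"number"},"ay":{"type":"number"},"az":{"type":"number"}}}},"hand":{"type":"number"}},"required":["series"]}

```bash
mkdir -p pics; ls
python3 - <<'E'
from plant import sensors,cams,workorder,manip
import cv2,numpy as np
print(sensors.state()); print({k:getattr(manip,k) for k in dir(manip) if k[0]!='_'})
for n in('side','top'):
    f=cams.grab_frame(n);cv2.imwrite(f'pics/{n}0.png',f['img']);np.savez(f'{n}.npz',**f)
    print(f['camera_matrix'],f['cam_to_world'])
E
```

```text
pics
{'time': 0.0, 'joint_pos': array([ 1.02200208e+00,  5.33622436e-02,  1.61430844e+00,  6.56815168e-06,
        1.47597730e+00, -1.19004982e-01]), 'joint_vel': array([-4.13208191e-04,  7.07730773e-04,  6.09158156e-04,  4.02099884e-04,
        4.54578257e-04, -2.86869580e-05]), 'joint_efforts': array([-4.65960093e-04, -3.93679333e+01, -3.70178461e+01, -6.40105850e-05,
        6.89520588e-03,  1.00710889e-05]), 'tool_pos': array([0.26009811, 0.567623  , 0.23005104]), 'tool_rot': array([ 0.69060178,  0.15010098,  0.69108245, -0.15147254]), 'contact_force': array([ 0.63968996, -0.38621454, -0.12921694]), 'ft_torque': array([-0.03663934,  0.00210396, -0.02593881]), 'gripper_width': 0.9995426894245262}
{'IKError': <class 'plant.IKError'>, 'pinch_z': -0.0187}
[[543.79293119   0.         275.86759236]
 [  0.         543.79293119 206.73249518]
 [  0.           0.           1.        ]] [[-0.68813939 -0.46047071  0.56074139 -0.48835476]
 [-0.72556722  0.44101671 -0.52825796  0.94412558]
 [-0.004049   -0.77037068 -0.63758342  1.24064206]
 [ 0.          0.          0.          1.        ]]
[[517.44992207   0.         274.59052405]
 [  0.         517.44992207 209.93599234]
 [  0.           0.           1.        ]] [[ 2.19426618e-03 -9.85498381e-01  1.69670638e-01  2.30603218e-01]
 [-9.99973346e-01 -9.80866476e-04  7.23499004e-03 -3.82935886e-03]
 [-6.96364673e-03 -1.69681991e-01 -9.85474266e-01  1.61320075e+00]
 [ 0.00000000e+00  0.00000000e+00  0.00000000e+00  1.00000000e+00]]
```

View pics/side0.png

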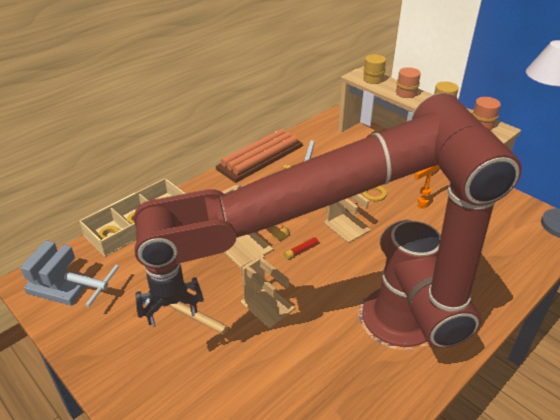

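View pics/top0.png

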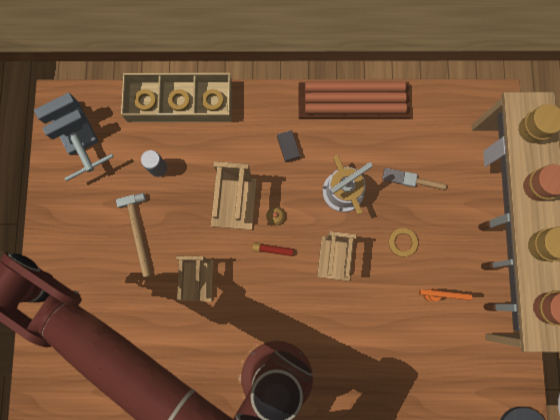

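Run:
```python
import cv2
i=cv2.imread('pics/top0.png')
cv2.imwrite('pics/t1.png',cv2.resize(i[140:230,300:420],None,fx=6,fy=6,interpolation=cv2.INTER_CUBIC))
cv2.imwrite('pics/t2.png',cv2.resize(i[150:240,195:275],None,fx=6,fy=6,interpolation=cv2.INTER_CUBIC))
i=cv2.imread('pics/side0.png')
cv2.imwrite('pics/s1.png',cv2.resize(i[130:330,200:400],None,fx=3,fy=3,interpolation=cv2.INTER_CUBIC))
```

```text
(no output)
```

View pics/t1.png

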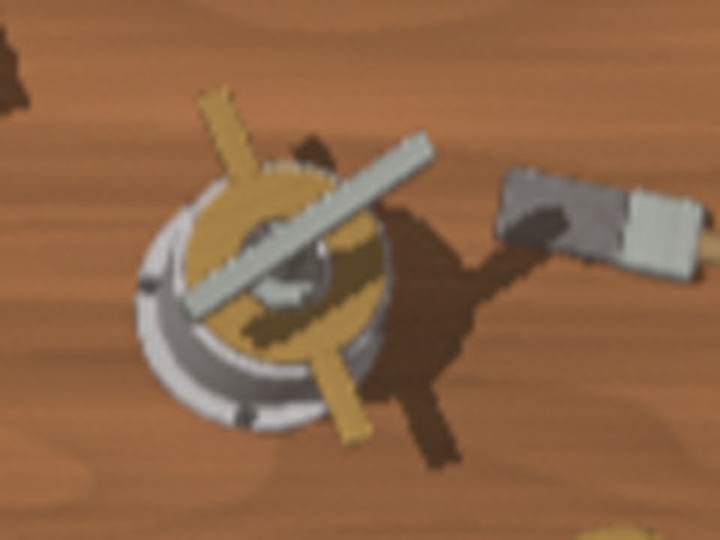

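View pics/t2.png

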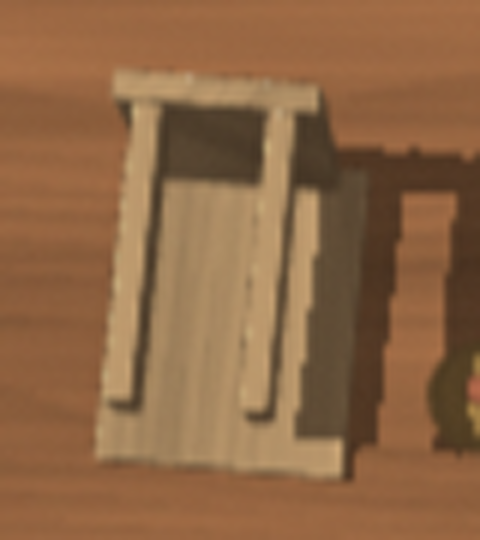

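View pics/s1.png

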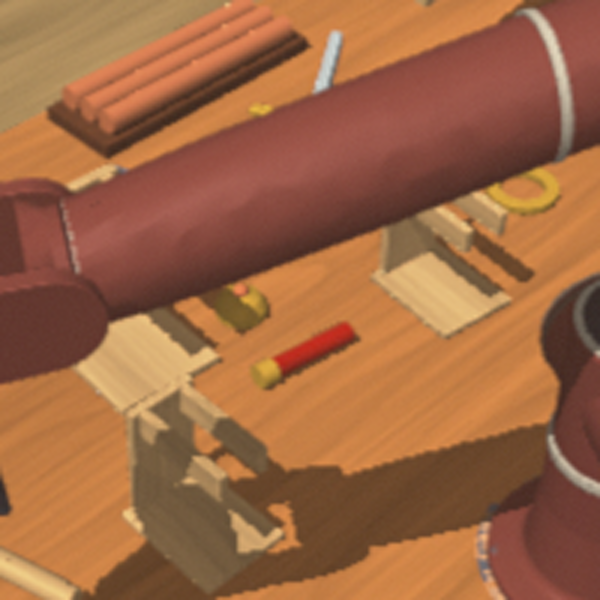

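```bash
cat > h.py <<'E'
import numpy as np,cv2
def ray(f,uv):
    K=f['camera_matrix'];T=f['cam_to_world']
    d=T[:3,:3]@np.linalg.inv(K)@np.array([uv[0],uv[1],1.]);return T[:3,3],d
def onz(f,uv,z):
    o,d=ray(f,uv);return o+d*(z-o[2])/d[2]
def proj(f,p):
    T=np.linalg.inv(f['cam_to_world']);q=f['camera_matrix']@(T[:3,:3]@np.array(p)+T[:3,3]);return q[:2]/q[2]
E
python3 - <<'E'
from h import *
f=dict(np.load('top.npz'));im=f['img']
C=lambda p,o:(p[0]/6-.5+.0833+o[0],p[1]/6-.5+.0833+o[1])
o=(300,140)
a,b=onz(f,C((194,307),o),.196),onz(f,C((427,144),o),.196)
print('bar',a,b,(a+b)/2,np.linalg.norm(a-b),np.degrees(np.arctan2(*(b-a)[[1,0]])))
a,b=onz(f,C((214,93),o),.110),onz(f,C((358,441),o),.110)
print('lug',a,b,(a+b)/2,np.linalg.norm(a-b),np.degrees(np.arctan2(*(a-b)[[1,0]])))
# colour masks
hsv=cv2.cvtColor(im,cv2.COLOR_BGR2HSV)
for (u,v) in [(350,178),(340,162),(360,205),(343,190),(327,205)]: print(u,v,hsv[v,u])
o=(195,150)
for n,p in dict(bl=(112,72),br=(322,88),Lfl=(104,402),Lfr=(132,402),Rfl=(242,410),Rfr=(270,412),Lb=(147,105),Rb=(280,112)).items(): print(n,onz(f,C(p,o),.185))
for n,p in dict(basefl=(95,460),basefr=(343,477)).items(): print(n,onz(f,C(p,o),.012))
E
```

```text
bar [ 0.52917518 -0.15352673  0.196     ] [ 0.60746376 -0.26421058  0.196     ] [ 0.56831947 -0.20886865  0.196     ] 0.13557292190215442 -54.72757630688794
lug [ 0.6565781  -0.17441647  0.11      ] [ 0.48026593 -0.24183363  0.11      ] [ 0.56842201 -0.20812505  0.11      ] 0.18876189714210131 20.92554579596605
350 178 [ 41  13 158]
340 162 [ 19 144 167]
360 205 [ 13 132  79]
343 190 [ 17  82 112]
327 205 [ 12 128 138]
bl [0.61610763 0.18172522 0.185     ]
br [0.60831474 0.08188695 0.185     ]
Lfl [0.45745845 0.18191557 0.185     ]
Lfr [0.45747265 0.16885243 0.185     ]
Rfl [0.45375554 0.11749161 0.185     ]
Rfr [0.45282732 0.10442955 0.185     ]
Lb [0.59998432 0.16476369 0.185     ]
Rb [0.59659664 0.1016581  0.185     ]
basefl [0.45434048 0.20841148 0.012     ]
basefr [0.44557346 0.07908255 0.012     ]
```

```bash
cat >> h.py <<'E'
from scipy.spatial.transform import Rotation as Ro
def cur():
    from plant import sensors
    s=sensors.state();R=Ro.from_quat(np.roll(s['tool_rot'],-1)).as_matrix();return s,s['tool_pos'],R
def down(yaw): # yaw of tool y axis, deg
    a=np.radians(yaw);x=np.array([0,0,-1.]);y=np.array([np.cos(a),np.sin(a),0]);return np.c_[x,y,np.cross(x,y)]
def go(pos,yaw):
    s,p,R=cur();Rt=down(yaw)
    d=R.T@(np.array(pos)-p)/.025;r=Ro.from_matrix(R.T@Rt).as_rotvec()/np.radians(5)
    print('t',round(s['time'],2),'pos',p.round(4),'yaw',np.degrees(np.arctan2(R[1,1],R[0,1])).round(2),'q',s['joint_pos'].round(2),'F',s['contact_force'].round(1),'w',round(s['gripper_width'],3))
    print('tool axes xyz\n',R.round(3));print('shift',d.round(2),'rot',r.round(2))
E
python3 -c "
from h import *
go((.568,-.208,.30),35.3);go((.568,-.208,.30),-144.7)"
```

```text
t 0.1 pos [0.2601 0.5677 0.2302] yaw 65.38 q [ 1.02  0.05  1.61 -0.    1.48 -0.12] F [-0.2 -0.1  0.8] w 0.999
tool axes xyz
 [[-0.001  0.417  0.909]
 [-0.002  0.909 -0.417]
 [-1.    -0.002 -0.   ]]
shift [ -2.75 -23.08  24.12] rot [6.02 0.   0.02]
t 0.1 pos [0.2601 0.5677 0.2302] yaw 65.38 q [ 1.02  0.05  1.61 -0.    1.48 -0.12] F [-0.2 -0.1  0.8] w 0.999
tool axes xyz
 [[-0.001  0.417  0.909]
 [-0.002  0.909 -0.417]
 [-1.    -0.002 -0.   ]]
shift [ -2.75 -23.08  24.12] rot [-29.98  -0.03   0.  ]
```

drive_tool(series=[{"x": -2.8}, {"x": -2.8, "y": -4, "z": 4.5, "ax": 1}, {"x": -2.8, "y": -5, "z": 5.2, "ax": 2}, {"x": -2.8, "y": -6, "z": 6.3, "ax": 3}, {"x": -2.8, "y": -7, "z": 7.3, "ax": 3}], hand=1)

```text
schema error: expected keys x, y, z, ax, ay, az
```

```bash
python3 -c "
from h import *
go((.568,-.208,.30),35.3)"
```

```text
t 0.1 pos [0.2601 0.5677 0.2302] yaw 65.38 q [ 1.02  0.05  1.61 -0.    1.48 -0.12] F [-0.2 -0.1  0.8] w 0.999
tool axes xyz
 [[-0.001  0.417  0.909]
 [-0.002  0.909 -0.417]
 [-1.    -0.002 -0.   ]]
shift [ -2.75 -23.08  24.12] rot [6.02 0.   0.02]
```

drive_tool(series=[{"x": -1.6, "y": 0, "z": 0, "ax": 0, "ay": 0, "az": 0}, {"x": -2.8, "y": -1, "z": 1, "ax": 1, "ay": 0, "az": 0}, {"x": -2.8, "y": -2.1, "z": 2.2, "ax": 2, "ay": 0, "az": 0}, {"x": -2.8, "y": -3.2, "z": 3.3, "ax": 3, "ay": 0, "az": 0}, {"x": -2.8, "y": -4.3, "z": 4.5, "ax": 4, "ay": 0, "az": 0}], hand=1)

```text
time: 0.52
tool_pos: [0.318, 0.4222, 0.3019]
tool_rot: [0.654, 0.27, 0.654, -0.269]
contact_force: [0.8, -0.3, -0.2]
gripper_width: 1.001
```

drive_tool(series=[{"x": 0, "y": -1, "z": 1, "ax": 0, "ay": 0, "az": 0}, {"x": 0, "y": -2, "z": 2, "ax": 0, "ay": 0, "az": 0}, {"x": 0, "y": -3, "z": 3, "ax": 0, "ay": 0, "az": 0}, {"x": 0, "y": -4, "z": 4, "ax": 0, "ay": 0, "az": 0}, {"x": 0, "y": -5, "z": 5, "ax": 0, "ay": 0, "az": 0}])

```text
time: 0.93
tool_pos: [0.3185, 0.2452, 0.3007]
tool_rot: [0.654, 0.268, 0.654, -0.268]
contact_force: [0.5, -0.5, 0.3]
gripper_width: 0.998
```

```bash
python3 -c "
from h import *
go((.568,-.208,.30),35.3)"
```

```text
t 0.93 pos [0.3185 0.2452 0.3007] yaw 45.41 q [ 0.47 -0.55  2.   -0.    1.69 -0.32] F [ 0.5 -0.5  0.3] w 0.998
tool axes xyz
 [[-0.     0.702  0.712]
 [-0.     0.712 -0.702]
 [-1.    -0.001 -0.   ]]
shift [ 0.03 -5.9  19.83] rot [2.02 0.   0.01]
```

drive_tool(series=[{"x": 0, "y": 0, "z": 1.6, "ax": 0, "ay": 0, "az": 0}, {"x": 0, "y": -0.5, "z": 3.1, "ax": 0.5, "ay": 0, "az": 0}, {"x": 0, "y": -1, "z": 4.7, "ax": 1, "ay": 0, "az": 0}, {"x": 0, "y": -1.5, "z": 6.2, "ax": 1.5, "ay": 0, "az": 0}, {"x": 0, "y": -2, "z": 7.8, "ax": 2, "ay": 0, "az": 0}])

```text
time: 1.35
tool_pos: [0.4227, 0.0726, 0.3011]
tool_rot: [0.628, 0.325, 0.628, -0.325]
contact_force: [1.0, 1.3, 0.4]
gripper_width: 1.001
```

```bash
python3 -c "
from h import *
go((.568,-.208,.30),35.3)"
```

```text
t 1.35 pos [0.4227 0.0726 0.3011] yaw 35.25 q [-0.   -0.47  1.95  0.    1.67 -0.62] F [1.  1.3 0.4] w 1.001
tool axes xyz
 [[ 0.     0.817  0.577]
 [ 0.     0.577 -0.817]
 [-1.     0.    -0.   ]]
shift [ 0.04 -1.73 12.52] rot [-0.01 -0.   -0.  ]
```

Run:
```python
from h import *
from plant import cams
o=[]
for n in('side','top'):
    f=cams.grab_frame(n);np.savez(f'{n}2.npz',**f)
    u,v=proj(f,(.568,-.208,.15)).astype(int);i=f['img'];print(n,u,v)
    y,x=max(v-50,0),max(u-50,0);print(x,y)
    o.append(cv2.resize(i[y:y+100,x:x+100],(400,400),interpolation=cv2.INTER_CUBIC))
    u,v=proj(f,(.522,.1385,.12)).astype(int);print(n,u,v)
cv2.imwrite('pics/b2.png',np.hstack(o))
```

```text
side 308 162
258 112
side 242 220
top 348 180
298 130
top 229 198
```

View pics/b2.png

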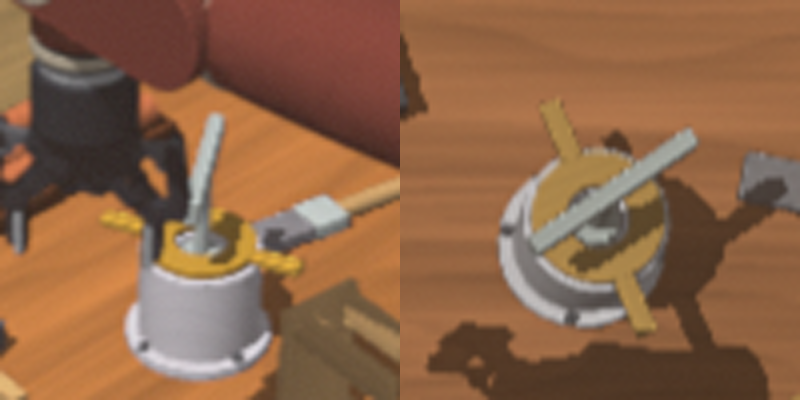

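```bash
cat >> h.py <<'E'
def barmeas(f,c,z,rad=75):
    im=f['img'];h=cv2.cvtColor(im,cv2.COLOR_BGR2HSV)
    m=((h[...,1]<45)&(h[...,2]>125)).astype(np.uint8)
    u,v=proj(f,(c[0],c[1],z));k=np.zeros_like(m);cv2.circle(k,(int(u),int(v)),int(rad/1000*517/1.42),1,-1);m&=k
    n,l,st,ce=cv2.connectedComponentsWithStats(m,connectivity=8)
    for j in np.argsort(-st[1:,4])[:3]+1:
        if st[j,4]<40: continue
        ys,xs=np.where(l==j);r=cv2.minAreaRect(np.c_[xs,ys].astype(np.float32));b=cv2.boxPoints(r)
        s=[np.linalg.norm(b[0]-b[1]),np.linalg.norm(b[1]-b[2])]
        e=((b[0]+b[1])/2,(b[2]+b[3])/2) if s[0]<s[1] else ((b[1]+b[2])/2,(b[3]+b[0])/2)
        p,q=[onz(f,t,z) for t in e]
        if q[0]<p[0]:p,q=q,p
        print('area',st[j,4],p.round(4),q.round(4),'mid',((p+q)/2).round(4),'len',np.linalg.norm(p-q).round(4),'ang',np.degrees(np.arctan2(*(q-p)[[1,0]])).round(2),'px',np.round(e,1).tolist())
def lugs(f):
    im=f['img'];h=cv2.cvtColor(im,cv2.COLOR_BGR2HSV);c=(.568,-.2085)
    m=((h[...,0]>14)&(h[...,0]<26)&(h[...,1]>105)&(h[...,2]>95))
    ys,xs=np.where(m);P=np.array([onz(f,(x,y),.110)[:2] for x,y in zip(xs,ys)])-c
    r=np.hypot(*P.T);a=P[(r>.06)&(r<.1)]
    A=a[a[:,0]>0].mean(0);B=a[a[:,0]<0].mean(0);print('lugs',len(a),A,B,'mid',(A+B)/2+c,'ang',np.degrees(np.arctan2(*(A-B)[::-1])))
E
python3 - <<'E'
from h import *
for n in('top','top2'):
    f=dict(np.load(n+'.npz'));barmeas(f,(.568,-.2085),.196);lugs(f)
E
```

```text
area 322 [ 0.5491 -0.1343  0.196 ] [ 0.5817 -0.2698  0.196 ] mid [ 0.5654 -0.2021  0.196 ] len 0.1393 ang -76.46 px [[373.0, 172.5], [324.8999938964844, 183.8000030517578]]
area 47 [ 0.4944 -0.2021  0.196 ] [ 0.5156 -0.1518  0.196 ] mid [ 0.505  -0.1769  0.196 ] len 0.0546 ang 67.11 px [[331.3999938964844, 195.5], [349.6000061035156, 203.0]]
lugs 135 [0.07193947 0.02945744] [-0.07254736 -0.02783247] mid [ 0.56769606 -0.20768751] ang 21.62862697652287
area 350 [ 0.5482 -0.1346  0.196 ] [ 0.5808 -0.2699  0.196 ] mid [ 0.5645 -0.2022  0.196 ] len 0.1393 ang -76.46 px [[373.1000061035156, 172.8000030517578], [325.0, 184.10000610351562]]
area 51 [ 0.4942 -0.202   0.196 ] [ 0.5164 -0.1493  0.196 ] mid [ 0.5053 -0.1757  0.196 ] len 0.0571 ang 67.11 px [[330.5, 195.1999969482422], [349.6000061035156, 203.10000610351562]]
lugs 132 [0.07196482 0.02932578] [-0.07141533 -0.02792778] mid [ 0.56827474 -0.207801  ] ang 21.767469817647928
```

```bash
sed -i "s/m=((h\[...,1\]<45)&(h\[...,2\]>125)).astype/m=((h[...,1]<40)\&(h[...,2]>TH)\&(h[...,0]>28)\&(h[...,0]<75)).astype/; s/def barmeas(f,c,z,rad=75)/def barmeas(f,c,z,rad=75,TH=125)/" h.py
python3 - <<'E'
from h import *
for n in('top','top2'):
    f=dict(np.load(n+'.npz'))
    for T in(120,135,145):barmeas(f,(.568,-.2085),.196,TH=T)
E
```

```text
area 229 [ 0.5209 -0.1558  0.196 ] [ 0.5974 -0.2694  0.196 ] mid [ 0.5592 -0.2126  0.196 ] len 0.137 ang -56.03 px [[372.70001220703125, 167.0], [332.79998779296875, 193.6999969482422]]
area 179 [ 0.53   -0.1509  0.196 ] [ 0.6076 -0.2631  0.196 ] mid [ 0.5688 -0.207   0.196 ] len 0.1365 ang -55.31 px [[370.3999938964844, 163.5], [331.0, 190.5]]
area 166 [ 0.5303 -0.1517  0.196 ] [ 0.6075 -0.2632  0.196 ] mid [ 0.5689 -0.2074  0.196 ] len 0.1356 ang -55.31 px [[370.3999938964844, 163.60000610351562], [331.20001220703125, 190.39999389648438]]
area 235 [ 0.5209 -0.1558  0.196 ] [ 0.5974 -0.2694  0.196 ] mid [ 0.5592 -0.2126  0.196 ] len 0.137 ang -56.03 px [[372.70001220703125, 167.0], [332.79998779296875, 193.6999969482422]]
area 185 [ 0.5298 -0.151   0.196 ] [ 0.6075 -0.2632  0.196 ] mid [ 0.5686 -0.2071  0.196 ] len 0.1365 ang -55.31 px [[370.3999938964844, 163.60000610351562], [331.0, 190.5]]
area 170 [ 0.5301 -0.1518  0.196 ] [ 0.6076 -0.2632  0.196 ] mid [ 0.5688 -0.2075  0.196 ] len 0.1357 ang -55.18 px [[370.3999938964844, 163.60000610351562], [331.29998779296875, 190.39999389648438]]
```

drive_tool(series=[{"x": 0, "y": -0.2, "z": 1.6, "ax": 0, "ay": 0, "az": 0}, {"x": 0, "y": -0.5, "z": 3.2, "ax": 0, "ay": 0, "az": 0}, {"x": 0, "y": -0.7, "z": 4.8, "ax": 0, "ay": 0, "az": 0}, {"x": 0, "y": -1, "z": 6.4, "ax": 0, "ay": 0, "az": 0}, {"x": 0, "y": -1.2, "z": 8, "ax": 0, "ay": 0, "az": 0}])

```text
time: 1.87
tool_pos: [0.5142, -0.1071, 0.301]
tool_rot: [0.628, 0.324, 0.629, -0.324]
contact_force: [0.9, 0.6, -0.4]
gripper_width: 0.999
```

drive_tool(series=[{"x": 0, "y": -0.2, "z": 1.5, "ax": 0, "ay": 0, "az": 0}, {"x": 0, "y": -0.4, "z": 3, "ax": 0, "ay": 0, "az": 0}, {"x": 0, "y": -0.5, "z": 4.3, "ax": 0, "ay": 0, "az": 0}, {"x": 0, "y": -0.5, "z": 4.5, "ax": 0, "ay": 0, "az": 0}, {"x": 0, "y": -0.5, "z": 4.5, "ax": 0, "ay": 0, "az": 0}])

```text
time: 2.28
tool_pos: [0.5691, -0.2055, 0.2999]
tool_rot: [0.627, 0.325, 0.629, -0.325]
contact_force: [-0.2, 1.3, 0.3]
gripper_width: 0.998
```

```bash
python3 -c "
from h import *
go((.5685,-.208,.166),34.9)"
```

```text
t 2.28 pos [ 0.5691 -0.2055  0.2999] yaw 35.31 q [-0.47 -0.02  1.58  0.    1.59 -1.09] F [-0.2  1.3  0.3] w 0.998
tool axes xyz
 [[-0.002  0.816  0.578]
 [ 0.001  0.578 -0.816]
 [-1.    -0.001 -0.002]]
shift [ 5.36 -0.07  0.08] rot [ 0.08 -0.03  0.01]
```

drive_tool(series=[{"x": 1, "y": 0, "z": 0, "ax": 0.1, "ay": 0, "az": 0}, {"x": 2, "y": 0, "z": 0, "ax": 0.1, "ay": 0, "az": 0}, {"x": 3, "y": 0, "z": 0, "ax": 0.1, "ay": 0, "az": 0}, {"x": 3, "y": 0, "z": 0, "ax": 0.1, "ay": 0, "az": 0}])

```text
time: 2.62
tool_pos: [0.5656, -0.2015, 0.2199]
tool_rot: [0.623, 0.327, 0.631, -0.326]
contact_force: [-1.1, 0.5, -1.3]
gripper_width: 1.002
```

```bash
python3 -c "
from h import *
go((.5685,-.208,.166),34.9)
from plant import cams
for n in('side','top'):
    f=cams.grab_frame(n)
    u,v=proj(f,(.568,-.208,.18)).astype(int);cv2.imwrite(f'pics/c_{n}.png',cv2.resize(f['img'][max(v-60,0):v+60,u-60:u+60],(480,480)))"
```

```text
t 2.62 pos [ 0.5656 -0.2015  0.2199] yaw 34.99 q [-0.47  0.01  1.68  0.    1.47 -1.08] F [-1.1  0.5 -1.3] w 1.002
tool axes xyz
 [[-0.01   0.819  0.573]
 [ 0.005  0.573 -0.819]
 [-1.    -0.005 -0.01 ]]
shift [ 2.15 -0.05  0.3 ] rot [ 0.02 -0.11  0.05]
```

View pics/c_side.png

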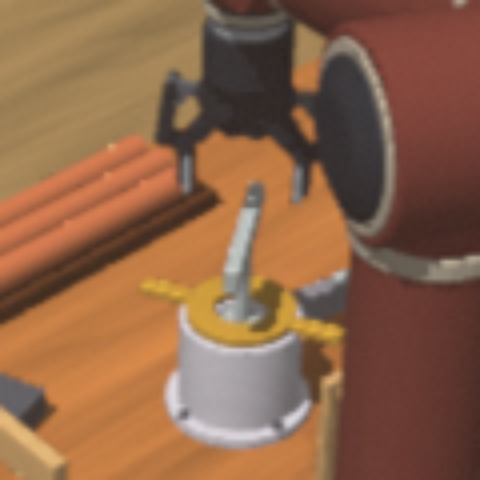

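View pics/c_top.png

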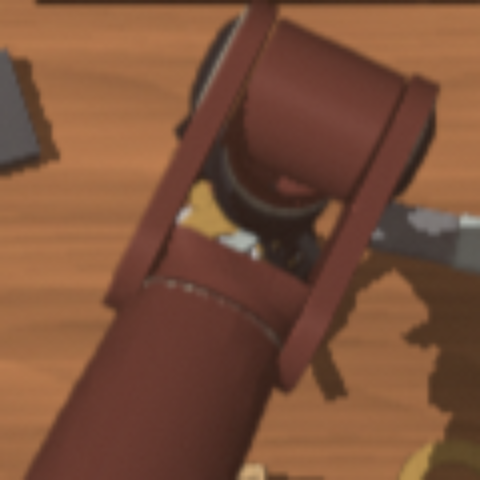

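drive_tool(series=[{"x": 0, "y": 0, "z": 0, "ax": 0, "ay": 0, "az": 0}])

```text
time: 2.8
tool_pos: [0.5695, -0.2043, 0.2285]
tool_rot: [0.628, 0.327, 0.626, -0.327]
contact_force: [-0.1, -0.6, 0.8]
gripper_width: 1.0
```

```bash
python3 -c "
from h import *
go((.5685,-.208,.166),34.9)"
```

```text
t 2.8 pos [ 0.5695 -0.2043  0.2285] yaw 34.95 q [-0.47  0.01  1.67  0.    1.47 -1.08] F [-0.1 -0.6  0.8] w 1.0
tool axes xyz
 [[ 0.002  0.82   0.573]
 [-0.001  0.573 -0.82 ]
 [-1.     0.001  0.002]]
shift [ 2.5  -0.12  0.09] rot [ 0.01  0.03 -0.02]
```

drive_tool(series=[{"x": 0.6, "y": -0.1, "z": 0.1, "ax": 0, "ay": 0, "az": 0}, {"x": 1.2, "y": -0.1, "z": 0.1, "ax": 0, "ay": 0, "az": 0}, {"x": 1.8, "y": -0.1, "z": 0.1, "ax": 0, "ay": 0, "az": 0}, {"x": 2.4, "y": -0.1, "z": 0.1, "ax": 0, "ay": 0, "az": 0}, {"x": 2.4, "y": -0.1, "z": 0.1, "ax": 0, "ay": 0, "az": 0}])

```text
time: 3.22
tool_pos: [0.5676, -0.2078, 0.1654]
tool_rot: [0.626, 0.327, 0.628, -0.327]
contact_force: [-0.5, -0.1, -0.8]
gripper_width: 1.006
```

drive_tool(series=[{"x": 0, "y": 0, "z": 0, "ax": 0, "ay": 0, "az": 0}, {"x": 0, "y": 0, "z": 0, "ax": 0, "ay": 0, "az": 0}])

```text
time: 3.38
tool_pos: [0.5694, -0.2089, 0.1689]
tool_rot: [0.628, 0.327, 0.626, -0.327]
contact_force: [0.3, -0.7, 0.5]
gripper_width: 0.998
```

```bash
python3 -c "
from h import *
go((.5685,-.208,.166),34.9)"
```

```text
t 3.38 pos [ 0.5694 -0.2089  0.1689] yaw 34.89 q [-0.47  0.05  1.72  0.    1.37 -1.08] F [ 0.3 -0.7  0.5] w 0.998
tool axes xyz
 [[ 0.003  0.82   0.572]
 [-0.002  0.572 -0.82 ]
 [-1.     0.002  0.003]]
shift [ 0.12 -0.01 -0.05] rot [-0.    0.04 -0.02]
```

drive_tool(series=[{"x": 0.1, "y": 0, "z": -0.05, "ax": 0, "ay": 0, "az": 0}, {"x": 0.1, "y": 0, "z": -0.05, "ax": 0, "ay": 0, "az": 0}, {"x": 0.1, "y": 0, "z": -0.05, "ax": 0, "ay": 0, "az": 0}, {"x": 0.1, "y": 0, "z": -0.05, "ax": 0, "ay": 0, "az": 0}, {"x": 0.1, "y": 0, "z": -0.05, "ax": 0, "ay": 0, "az": 0}], hand=0)

```text
time: 3.8
tool_pos: [0.5676, -0.2075, 0.1641]
tool_rot: [0.627, 0.327, 0.627, -0.327]
contact_force: [0.4, -1.3, -0.8]
gripper_width: 0.303
```

drive_tool(series=[{"x": 0, "y": 0, "z": 0, "ax": 0, "ay": 0, "az": 0}, {"x": 0, "y": 0, "z": 0, "ax": 0, "ay": 0, "az": 0}, {"x": 0, "y": 0, "z": 0, "ax": 0, "ay": 0, "az": 0}, {"x": 0, "y": 0, "z": 0, "ax": 0, "ay": 0, "az": 0}, {"x": 0, "y": 0, "z": 0, "ax": 0, "ay": 0, "az": 0}])

```text
time: 4.22
tool_pos: [0.5677, -0.2075, 0.1641]
tool_rot: [0.627, 0.327, 0.627, -0.327]
contact_force: [0.2, 0.1, 2.5]
gripper_width: 0.155
```

```bash
python3 -c "
from h import *
go((.5685,-.208,.166),34.9)
print(cur()[0]['ft_torque'])
from plant import cams
for n in('side','top'):
    f=cams.grab_frame(n)
    u,v=proj(f,(.568,-.208,.18)).astype(int);cv2.imwrite(f'pics/d_{n}.png',cv2.resize(f['img'][max(v-60,0):v+60,u-60:u+60],(480,480)))"
```

```text
t 4.22 pos [ 0.5677 -0.2075  0.1641] yaw 34.87 q [-0.47  0.05  1.73  0.    1.36 -1.08] F [0.2 0.1 2.5] w 0.155
tool axes xyz
 [[ 0.     0.82   0.572]
 [-0.     0.572 -0.82 ]
 [-1.     0.     0.   ]]
shift [-0.08  0.02  0.04] rot [-0.01  0.   -0.  ]
[ 0.04744059  0.04714791 -0.01786574]
```

View pics/d_side.png

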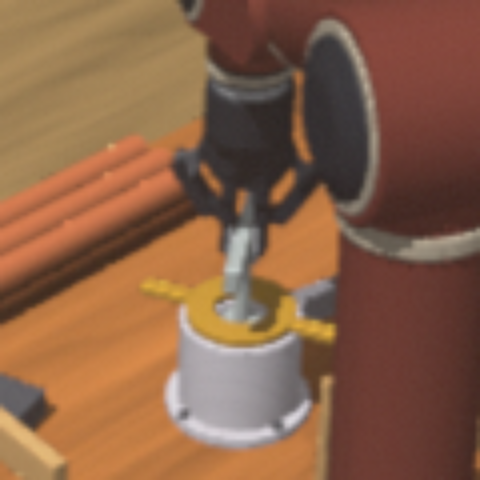

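drive_tool(series=[{"x": 0, "y": 0, "z": 0, "ax": 0.6, "ay": 0, "az": 0}, {"x": 0, "y": 0, "z": 0, "ax": 1.4, "ay": 0, "az": 0}, {"x": 0, "y": 0, "z": 0, "ax": 2.2, "ay": 0, "az": 0}, {"x": 0, "y": 0, "z": 0, "ax": 3, "ay": 0, "az": 0}, {"x": 0, "y": 0, "z": 0, "ax": 3.8, "ay": 0, "az": 0}])

```text
time: 4.73
tool_pos: [0.568, -0.2072, 0.1641]
tool_rot: [0.564, 0.427, 0.563, -0.427]
contact_force: [1.3, 1.0, 0.9]
gripper_width: 0.155
```

```bash
python3 -c "
from h import *
go((.568,-.208,.164),-68.5)
print(cur()[0]['ft_torque'])"
```

```text
t 4.73 pos [ 0.568  -0.2072  0.1641] yaw 15.74 q [-0.47  0.05  1.73  0.    1.36 -0.75] F [1.3 1.  0.9] w 0.155
tool axes xyz
 [[ 0.001  0.962  0.271]
 [ 0.     0.271 -0.962]
 [-1.     0.001  0.   ]]
shift [ 0.   -0.01  0.03] rot [ 1.685e+01 -1.000e-02 -1.000e-02]
[ 0.27255654 -0.27424033  0.34924945]
```

drive_tool(series=[{"x": 0, "y": 0, "z": 0, "ax": 1, "ay": 0, "az": 0}, {"x": 0, "y": 0, "z": 0, "ax": 2, "ay": 0, "az": 0}, {"x": 0, "y": 0, "z": 0, "ax": 3, "ay": 0, "az": 0}, {"x": 0, "y": 0, "z": 0, "ax": 4, "ay": 0, "az": 0}, {"x": 0, "y": 0, "z": 0, "ax": 5, "ay": 0, "az": 0}])

```text
time: 5.15
tool_pos: [0.5685, -0.2072, 0.1641]
tool_rot: [0.458, 0.54, 0.457, -0.538]
contact_force: [3.1, 1.0, -0.3]
gripper_width: 0.151
```

drive_tool(series=[{"x": 0, "y": 0, "z": 0, "ax": 1, "ay": 0, "az": 0}, {"x": 0, "y": 0, "z": 0, "ax": 2, "ay": 0, "az": 0}, {"x": 0, "y": 0, "z": 0, "ax": 3, "ay": 0, "az": 0}, {"x": 0, "y": 0, "z": 0, "ax": 4, "ay": 0, "az": 0}, {"x": 0, "y": 0, "z": 0, "ax": 5, "ay": 0, "az": 0}])

```text
time: 5.57
tool_pos: [0.569, -0.2074, 0.1641]
tool_rot: [0.331, 0.626, 0.329, -0.624]
contact_force: [4.5, 0.4, -0.6]
gripper_width: 0.152
```

```bash
python3 -c "
from h import *
go((.568,-.208,.164),-68.5)
print(cur()[0]['ft_torque'])
from plant import cams
for n in('side','top'):
    f=cams.grab_frame(n)
    u,v=proj(f,(.568,-.208,.18)).astype(int);cv2.imwrite(f'pics/e_{n}.png',cv2.resize(f['img'][max(v-60,0):v+60,u-60:u+60],(480,480)))"
```

```text
t 5.57 pos [ 0.569  -0.2074  0.1641] yaw -34.31 q [-0.47  0.05  1.73  0.    1.36  0.13] F [ 4.5  0.4 -0.6] w 0.152
tool axes xyz
 [[ 0.004  0.826 -0.564]
 [-0.    -0.564 -0.826]
 [-1.     0.004 -0.002]]
shift [ 0.01 -0.02  0.04] rot [ 6.84 -0.04 -0.04]
[ 0.07506131 -1.07722891  0.37320705]
```

View pics/e_side.png

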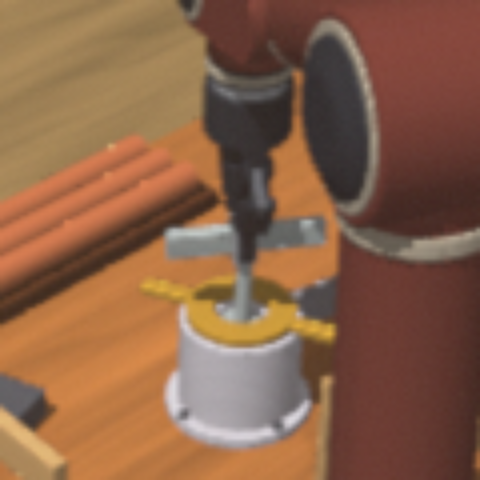

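drive_tool(series=[{"x": 0, "y": 0, "z": 0, "ax": 1.2, "ay": 0, "az": 0}, {"x": 0, "y": 0, "z": 0, "ax": 2.4, "ay": 0, "az": 0}, {"x": 0, "y": 0, "z": 0, "ax": 3.6, "ay": 0, "az": 0}, {"x": 0, "y": 0, "z": 0, "ax": 4.8, "ay": 0, "az": 0}, {"x": 0, "y": 0, "z": 0, "ax": 6, "ay": 0, "az": 0}])

```text
time: 6.08
tool_pos: [0.5691, -0.2079, 0.1642]
tool_rot: [0.159, 0.691, 0.157, -0.688]
contact_force: [5.4, -0.3, -1.0]
gripper_width: 0.157
```

drive_tool(series=[{"x": 0, "y": 0, "z": 0, "ax": 0, "ay": 0, "az": 0}, {"x": 0, "y": 0, "z": 0, "ax": 0, "ay": 0, "az": 0}])

```text
time: 6.25
tool_pos: [0.5691, -0.208, 0.1642]
tool_rot: [0.16, 0.69, 0.158, -0.688]
contact_force: [6.0, -0.4, -1.7]
gripper_width: 0.155
```

```bash
python3 -c "
from h import *
go((.568,-.208,.164),-68.5)
print(cur()[0]['ft_torque'])
from plant import cams
f=cams.grab_frame('side')
u,v=proj(f,(.568,-.208,.18)).astype(int);cv2.imwrite(f'pics/f_side.png',cv2.resize(f['img'][max(v-50,0):v+50,u-50:u+50],(600,600),interpolation=cv2.INTER_CUBIC));np.savez('side3',**f)
print(u-50,v-50)
f=cams.grab_frame('top')
u,v=proj(f,(.568,-.208,.18)).astype(int);cv2.imwrite(f'pics/f_top.png',cv2.resize(f['img'][max(v-50,0):v+50,u-50:u+50],(600,600),interpolation=cv2.INTER_CUBIC));np.savez('top3',**f)"
```

```text
t 6.25 pos [ 0.5691 -0.208   0.1642] yaw -64.01 q [-0.47  0.05  1.73  0.    1.36  0.64] F [ 6.  -0.4 -1.7] w 0.155
tool axes xyz
 [[ 0.005  0.438 -0.899]
 [-0.002 -0.899 -0.438]
 [-1.     0.003 -0.004]]
shift [ 0.01 -0.02  0.04] rot [ 0.9  -0.04 -0.04]
[-0.25049582 -1.55977562  0.01059117]
258 105
```

View pics/f_side.png

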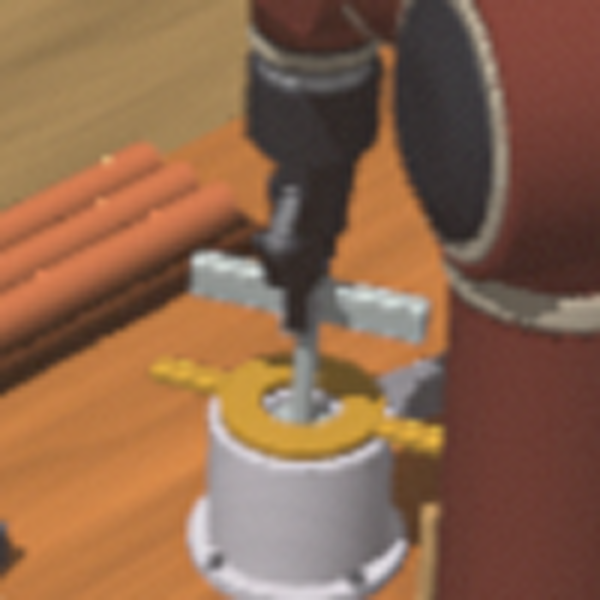

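View pics/f_top.png

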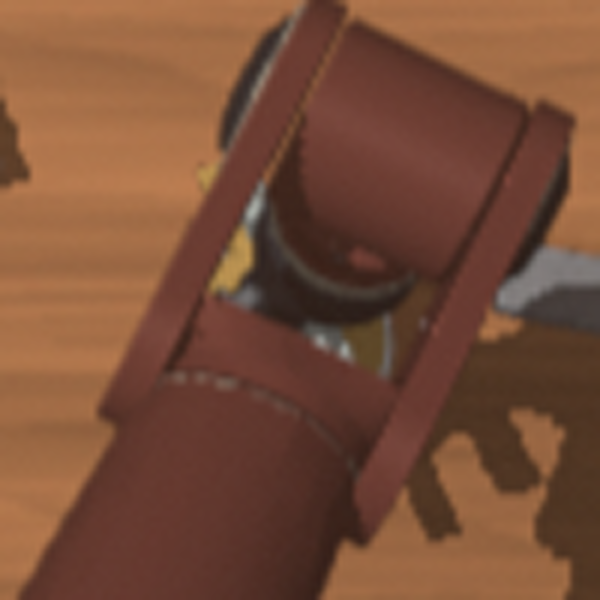

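```bash
python3 -c "
from h import *
f=dict(np.load('side3.npz'))
C=lambda p:(p[0]/6-.42+258,p[1]/6-.42+105)
for P,Q,z in [((203,252),(428,297),.196),((192,290),(418,338),.172),((156,372),(447,438),.110)]:
    a,b=onz(f,C(P),z),onz(f,C(Q),z);d=a-b;print(a,b,np.linalg.norm(d),np.degrees(np.arctan2(d[1],d[0])))
"
```

```text
[ 0.6310148  -0.18617122  0.196     ] [ 0.50958378 -0.2457924   0.196     ] 0.13527815527802722 26.150484899370234
[ 0.63266839 -0.17925692  0.172     ] [ 0.50843026 -0.23811206  0.172     ] 0.13747377789249157 25.348251696166773
[ 0.65050997 -0.16773688  0.11      ] [ 0.48613671 -0.24374092  0.11      ] 0.181094408002443 24.815203822046453
```

drive_tool(series=[{"x": 0, "y": 0, "z": 0, "ax": 0.5, "ay": 0, "az": 0}, {"x": 0, "y": 0, "z": 0, "ax": 1, "ay": 0, "az": 0}, {"x": 0, "y": 0, "z": 0, "ax": 1.5, "ay": 0, "az": 0}, {"x": 0, "y": 0, "z": 0, "ax": 1.5, "ay": 0, "az": 0}])

```text
time: 6.68
tool_pos: [0.5691, -0.2081, 0.1642]
tool_rot: [0.114, 0.7, 0.112, -0.696]
contact_force: [5.3, -1.2, -1.7]
gripper_width: 0.157
```

```bash
python3 -c "
from h import *
go((.568,-.208,.164),-68.5)
print(cur()[0]['ft_torque'])"
```

```text
t 6.68 pos [ 0.5691 -0.2081  0.1642] yaw -71.54 q [-0.47  0.05  1.73  0.    1.36  0.78] F [ 5.3 -1.2 -1.7] w 0.157
tool axes xyz
 [[ 0.005  0.317 -0.949]
 [-0.002 -0.949 -0.317]
 [-1.     0.003 -0.004]]
shift [ 0.01 -0.02  0.04] rot [-0.61 -0.04 -0.04]
[-0.33689211 -1.57194862  0.1291339 ]
```

Back off by the play so that the bar is in line, then view with the jaws open for verification.

drive_tool(series=[{"x": 0, "y": 0, "z": 0, "ax": -0.3, "ay": 0, "az": 0}, {"x": 0, "y": 0, "z": 0, "ax": -0.6, "ay": 0, "az": 0}, {"x": 0, "y": 0, "z": 0, "ax": -0.6, "ay": 0, "az": 0}])

```text
time: 6.93
tool_pos: [0.569, -0.2081, 0.1642]
tool_rot: [0.133, 0.696, 0.131, -0.693]
contact_force: [5.4, -1.0, -1.8]
gripper_width: 0.15
```

```bash
python3 -c "
from h import *
go((.568,-.208,.164),-68.5)
print(cur()[0]['ft_torque'])
from plant import cams
f=cams.grab_frame('side')
u,v=proj(f,(.568,-.208,.18)).astype(int);cv2.imwrite(f'pics/g_side.png',cv2.resize(f['img'][max(v-50,0):v+50,u-50:u+50],(600,600),interpolation=cv2.INTER_CUBIC));np.savez('side4',**f)"
```

```text
t 6.93 pos [ 0.569  -0.2081  0.1642] yaw -68.45 q [-0.47  0.05  1.73  0.    1.36  0.72] F [ 5.4 -1.  -1.8] w 0.15
tool axes xyz
 [[ 0.005  0.367 -0.93 ]
 [-0.002 -0.93  -0.367]
 [-1.     0.003 -0.004]]
shift [ 0.01 -0.02  0.04] rot [ 0.01 -0.04 -0.04]
[-0.33763733 -1.46254309  0.05558339]
```

View pics/g_side.png

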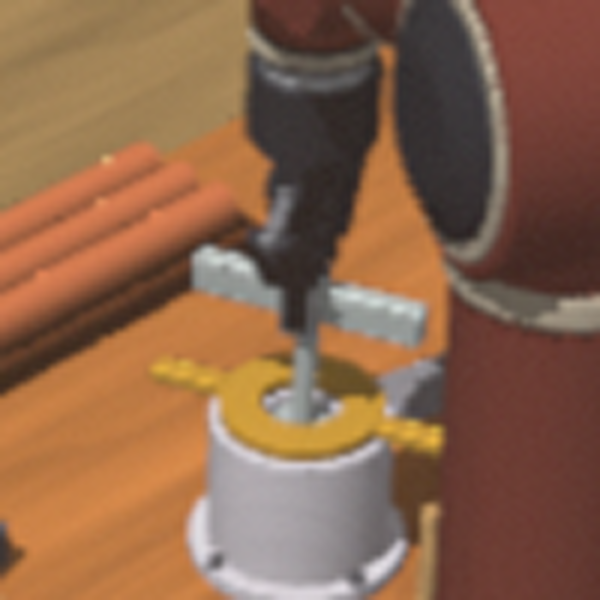

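drive_tool(series=[{"x": -0.2, "y": 0, "z": -0.03, "ax": 0, "ay": 0, "az": 0}, {"x": -0.5, "y": 0, "z": -0.03, "ax": 0, "ay": 0, "az": 0}, {"x": -0.8, "y": 0, "z": -0.03, "ax": 0, "ay": 0, "az": 0}, {"x": -1.1, "y": 0, "z": -0.03, "ax": 0, "ay": 0, "az": 0}, {"x": -1.4, "y": 0, "z": -0.03, "ax": 0, "ay": 0, "az": 0}])

```text
time: 7.4
tool_pos: [0.5681, -0.2075, 0.1966]
tool_rot: [-0.132, -0.695, -0.132, 0.695]
contact_force: [5.1, -2.2, -8.5]
gripper_width: 0.153
```

```bash
python3 -c "
from h import *
go((.568,-.208,.164),-68.5)
print(cur()[0]['ft_torque'])"
```

```text
t 7.4 pos [ 0.5681 -0.2075  0.1966] yaw -68.51 q [-0.47  0.03  1.7  -0.    1.42  0.72] F [ 5.1 -2.2 -8.5] w 0.153
tool axes xyz
 [[-0.     0.366 -0.93 ]
 [-0.001 -0.93  -0.366]
 [-1.     0.     0.   ]]
shift [1.3  0.01 0.01] rot [-0.    0.   -0.01]
[-0.6572929  -1.38395405  0.02258835]
```

drive_tool(series=[{"x": -0.4, "y": 0.02, "z": -0.05, "ax": 0, "ay": 0, "az": 0}, {"x": -0.8, "y": 0.02, "z": -0.05, "ax": 0, "ay": 0, "az": 0}, {"x": -1.2, "y": 0.02, "z": -0.05, "ax": 0, "ay": 0, "az": 0}, {"x": -1.6, "y": 0.02, "z": -0.05, "ax": 0, "ay": 0, "az": 0}, {"x": -2, "y": 0.02, "z": -0.05, "ax": 0, "ay": 0, "az": 0}])

```text
time: 7.82
tool_pos: [0.5686, -0.2067, 0.2493]
tool_rot: [-0.131, -0.694, -0.132, 0.696]
contact_force: [0.8, 0.4, -6.0]
gripper_width: 0.153
```

```bash
python3 -c "
from h import *
go((.568,-.208,.36),-68.5)
print(cur()[0]['ft_torque'])"
```

```text
t 7.82 pos [ 0.5686 -0.2067  0.2493] yaw -68.6 q [-0.47 -0.    1.64 -0.    1.51  0.73] F [ 0.8  0.4 -6. ] w 0.153
tool axes xyz
 [[-0.003  0.365 -0.931]
 [ 0.001 -0.931 -0.365]
 [-1.    -0.002  0.002]]
shift [-4.43  0.03  0.05] rot [-0.02  0.03  0.03]
[ 0.03743003 -0.05765994 -0.03744886]
```

Free now (weight about 6 N). Keep going up.

drive_tool(series=[{"x": -0.8, "y": 0, "z": 0, "ax": 0, "ay": 0, "az": 0}, {"x": -1.7, "y": 0, "z": 0, "ax": 0, "ay": 0, "az": 0}, {"x": -2.6, "y": 0, "z": 0, "ax": 0, "ay": 0, "az": 0}, {"x": -3.5, "y": 0, "z": 0, "ax": 0, "ay": 0, "az": 0}, {"x": -4.6, "y": 0, "z": 0, "ax": 0, "ay": 0, "az": 0}])

```text
time: 8.23
tool_pos: [0.5682, -0.2063, 0.364]
tool_rot: [-0.13, -0.693, -0.132, 0.696]
contact_force: [-0.0, -0.4, -5.5]
gripper_width: 0.15
```

```bash
python3 -c "
from h import *
from plant import cams
for n in('side','top'):
    f=cams.grab_frame(n);np.savez(n+'5',**f);cv2.imwrite(f'pics/h_{n}.png',f['img'])
go((.522,.1386,.36),-4)"
```

```text
t 8.33 pos [ 0.5706 -0.2076  0.3709] yaw -68.6 q [-0.47 -0.04  1.48  0.    1.7   0.73] F [ 0.8  0.1 -3.4] w 0.154
tool axes xyz
 [[ 0.008  0.365 -0.931]
 [-0.004 -0.931 -0.365]
 [-1.     0.007 -0.006]]
shift [  0.36 -13.6   -3.24] rot [-12.92  -0.02  -0.11]
```

View pics/h_side.png

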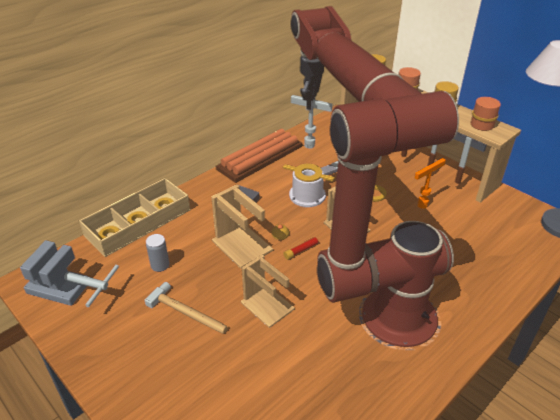

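View pics/h_top.png

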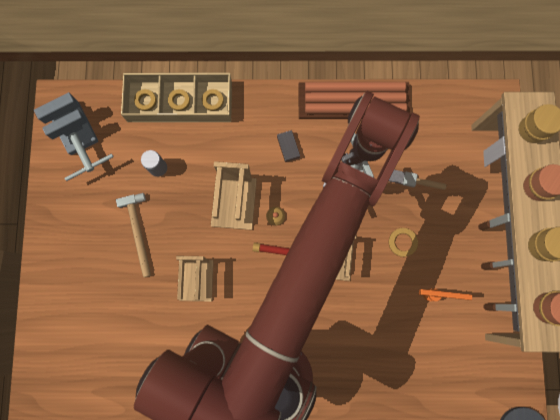

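drive_tool(series=[{"x": 0, "y": -0.6, "z": -0.1, "ax": -0.6, "ay": 0, "az": 0}, {"x": 0, "y": -1.6, "z": -0.4, "ax": -1.6, "ay": 0, "az": 0}, {"x": 0, "y": -2.6, "z": -0.6, "ax": -2.6, "ay": 0, "az": 0}, {"x": 0, "y": -3.6, "z": -0.9, "ax": -3.6, "ay": 0, "az": 0}, {"x": 0, "y": -4.6, "z": -1.1, "ax": -4.6, "ay": 0, "az": 0}])

```text
time: 8.75
tool_pos: [0.5521, -0.0886, 0.3615]
tool_rot: [-0.267, -0.653, -0.269, 0.655]
contact_force: [0.0, 0.5, -6.1]
gripper_width: 0.154
```

Run:
```python
from h import *
go((.522,.1386,.36),-4)
for n in ('side5','top5'):
    f=dict(np.load(n+'.npz'));im=f['img'].copy()
    S=5;u,v=proj(f,(.522,.1386,.12)).astype(int);x0,y0=u-55,v-55
    im=cv2.resize(im[y0:y0+110,x0:x0+110],None,fx=S,fy=S,interpolation=cv2.INTER_CUBIC)
    o=np.array([.5322,.1380]);a=np.radians(-4);R=np.array([[np.cos(a),-np.sin(a)],[np.sin(a),np.cos(a)]])
    def P(x,y,z):
        w=o+R@[x,y];q=proj(f,(*w,z));return (int((q[0]-x0+.5)*S),int((q[1]-y0+.5)*S))
    for s in(1,-1):
        for y in(.025,.039): cv2.line(im,P(-.077,s*y,.185),P(.068,s*y,.185),(255,0,0),1)
    for p,q in [((-.0825,-.065),(-.0825,.065)),((-.0825,-.065),(.0825,-.065)),((-.0825,.065),(.0825,.065))]: cv2.line(im,P(*p,.012),P(*q,.012),(0,0,255),1)
    cv2.line(im,P(-.01,-.07,.185),P(-.01,.07,.185),(0,255,0),1)
    cv2.imwrite(f'pics/r_{n}.png',im)
```

```text
t 8.75 pos [ 0.5521 -0.0886  0.3615] yaw -45.38 q [-0.29 -0.15  1.59  0.    1.7   0.5 ] F [ 0.   0.5 -6.1] w 0.154
tool axes xyz
 [[-0.004  0.702 -0.712]
 [ 0.002 -0.712 -0.702]
 [-1.    -0.004  0.002]]
shift [ 0.08 -7.31 -5.53] rot [-8.28  0.    0.05]
```

View pics/r_side5.png

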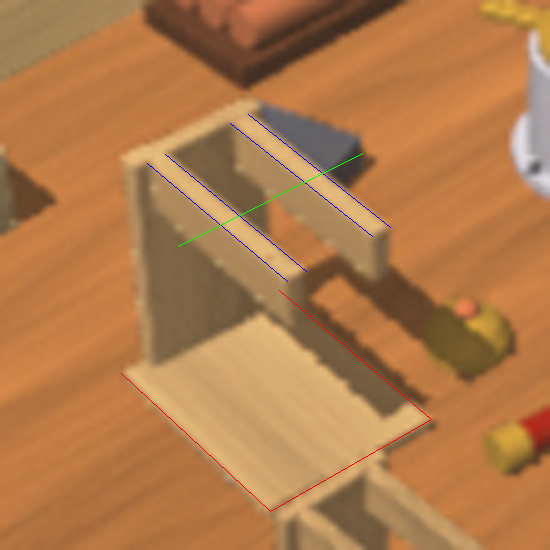

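View pics/r_top5.png

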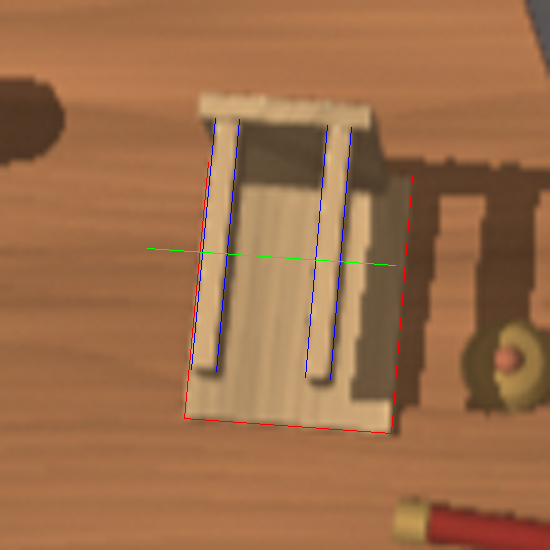

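drive_tool(series=[{"x": 0, "y": -0.8, "z": -0.6, "ax": -0.9, "ay": 0, "az": 0}, {"x": 0, "y": -1.6, "z": -1.2, "ax": -1.8, "ay": 0, "az": 0}, {"x": 0, "y": -2.4, "z": -1.8, "ax": -2.7, "ay": 0, "az": 0}, {"x": 0, "y": -3.2, "z": -2.4, "ax": -3.6, "ay": 0, "az": 0}, {"x": 0, "y": -4, "z": -3, "ax": -4.5, "ay": 0, "az": 0}])

```text
time: 9.17
tool_pos: [0.5355, 0.0352, 0.3617]
tool_rot: [-0.39, -0.588, -0.392, 0.59]
contact_force: [0.6, -0.3, -5.7]
gripper_width: 0.155
```

```bash
python3 -c "
from h import *
go((.522,.1386,.36),-4)"
```

```text
t 9.17 pos [0.5355 0.0352 0.3617] yaw -22.89 q [-0.07 -0.2   1.64  0.    1.71  0.33] F [ 0.6 -0.3 -5.7] w 0.155
tool axes xyz
 [[-0.004  0.921 -0.389]
 [ 0.    -0.389 -0.921]
 [-1.    -0.004  0.001]]
shift [ 0.07 -2.11 -3.6 ] rot [-3.78  0.01  0.05]
```

drive_tool(series=[{"x": 0, "y": -0.5, "z": -0.9, "ax": -1, "ay": 0, "az": 0}, {"x": 0, "y": -1, "z": -1.8, "ax": -2, "ay": 0, "az": 0}, {"x": 0, "y": -1.6, "z": -2.6, "ax": -3, "ay": 0, "az": 0}, {"x": 0, "y": -1.8, "z": -3, "ax": -3.5, "ay": 0, "az": 0}, {"x": 0, "y": -1.8, "z": -3, "ax": -3.5, "ay": 0, "az": 0}])

```text
time: 9.58
tool_pos: [0.5237, 0.1227, 0.3621]
tool_rot: [-0.475, -0.522, -0.477, 0.524]
contact_force: [0.7, -0.3, -6.1]
gripper_width: 0.155
```

drive_tool(series=[{"x": 0, "y": 0, "z": 0, "ax": 0, "ay": 0, "az": 0}, {"x": 0, "y": 0, "z": 0, "ax": 0, "ay": 0, "az": 0}])

```text
time: 9.75
tool_pos: [0.5247, 0.1198, 0.3629]
tool_rot: [-0.474, -0.524, -0.475, 0.525]
contact_force: [0.3, 0.3, -5.7]
gripper_width: 0.154
```

```bash
python3 -c "
from h import *
go((.522,.1386,.36),-4)"
```

```text
t 9.75 pos [0.5247 0.1198 0.3629] yaw -5.7 q [ 0.09 -0.2   1.63 -0.    1.71  0.19] F [ 0.3  0.3 -5.7] w 0.154
tool axes xyz
 [[-0.002  0.995 -0.099]
 [-0.001 -0.099 -0.995]
 [-1.    -0.002  0.001]]
shift [ 0.11 -0.18 -0.74] rot [-0.34  0.01  0.02]
```

drive_tool(series=[{"x": 0, "y": -0.2, "z": -0.4, "ax": -0.3, "ay": 0, "az": 0}, {"x": 0, "y": -0.2, "z": -0.75, "ax": -0.3, "ay": 0, "az": 0}, {"x": 0, "y": -0.2, "z": -0.75, "ax": -0.3, "ay": 0, "az": 0}, {"x": 0, "y": -0.2, "z": -0.75, "ax": -0.3, "ay": 0, "az": 0}])

```text
time: 10.08
tool_pos: [0.5219, 0.1398, 0.3638]
tool_rot: [-0.482, -0.518, -0.482, 0.518]
contact_force: [-0.1, 0.6, -4.8]
gripper_width: 0.148
```

```bash
python3 -c "
from h import *
from plant import cams
for n in('side','top'):
    f=cams.grab_frame(n);np.savez(n+'6',**f)
    u,v=proj(f,(.522,.1386,.25)).astype(int);print(u-70,v-70);cv2.imwrite(f'pics/i_{n}.png',cv2.resize(f['img'][v-70:v+70,u-70:u+70],(560,560),interpolation=cv2.INTER_CUBIC))
go((.522,.1386,.36),-4)"
```

```text
170 117
155 119
t 10.18 pos [0.522  0.1395 0.3638] yaw -4.14 q [ 0.12 -0.19  1.63 -0.    1.71  0.2 ] F [-0.6  0.2 -5.4] w 0.15
tool axes xyz
 [[ 0.     0.997 -0.072]
 [-0.    -0.072 -0.997]
 [-1.     0.     0.   ]]
shift [0.15 0.   0.04] rot [-0.03  0.   -0.  ]
```

View pics/i_side.png

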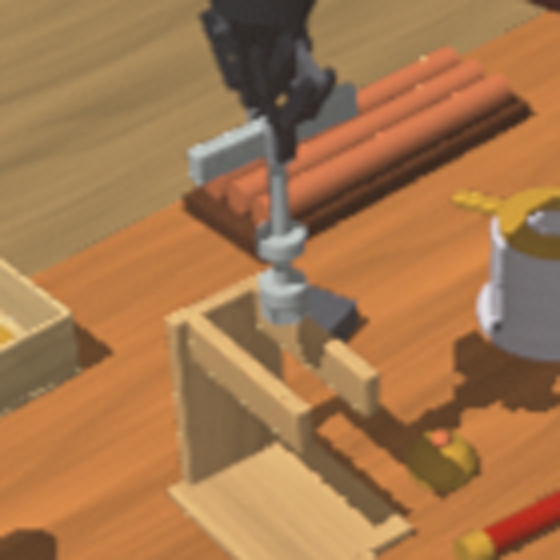

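View pics/i_top.png

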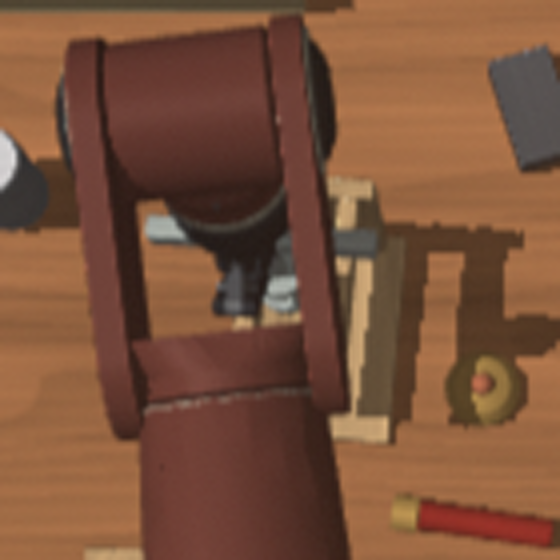

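```bash
python3 -c "
from h import *
for n,o in(('side6',(170,117)),('top6',(155,119))):
    f=dict(np.load(n+'.npz'))
    for z in(.222,.237,.2895,.34,.384): print(n,z,((proj(f,(.522,.1395,z))-o)*4+2).round(0))
    u=[]
    for s in(-.07,.07): print('bar end',((proj(f,(.522+s*.072,.1395+s*.997,.396))-o)*4+2).round(0))
"
```

```text
side6 0.222 [283. 314.]
side6 0.237 [282. 298.]
side6 0.2895 [279. 242.]
side6 0.34 [276. 186.]
side6 0.384 [273. 134.]
bar end [350.  86.]
bar end [190. 156.]
top6 0.222 [287. 291.]
top6 0.237 [285. 287.]
top6 0.2895 [276. 270.]
top6 0.34 [268. 253.]
top6 0.384 [260. 237.]
bar end [374. 240.]
bar end [143. 224.]
```

drive_tool(series=[{"x": 0.4, "y": 0, "z": 0, "ax": 0, "ay": 0, "az": 0}, {"x": 0.9, "y": 0, "z": 0, "ax": 0, "ay": 0, "az": 0}, {"x": 1.4, "y": 0, "z": 0, "ax": 0, "ay": 0, "az": 0}, {"x": 1.7, "y": 0, "z": 0, "ax": 0, "ay": 0, "az": 0}, {"x": 1.9, "y": 0, "z": 0, "ax": 0, "ay": 0, "az": 0}])

```text
time: 10.6
tool_pos: [0.5209, 0.1394, 0.3132]
tool_rot: [-0.481, -0.517, -0.482, 0.519]
contact_force: [-0.1, 0.6, -6.4]
gripper_width: 0.15
```

```bash
python3 -c "
from h import *
go((.522,.1392,.179),-4)
from plant import cams
for n in('side',):
    f=cams.grab_frame(n)
    u,v=proj(f,(.522,.1386,.25)).astype(int);cv2.imwrite(f'pics/j_{n}.png',cv2.resize(f['img'][v-60:v+60,u-60:u+60],(600,600),interpolation=cv2.INTER_CUBIC))
"
```

```text
t 10.6 pos [0.5209 0.1394 0.3132] yaw -4.14 q [ 0.12 -0.19  1.71 -0.    1.63  0.2 ] F [-0.1  0.6 -6.4] w 0.15
tool axes xyz
 [[-0.004  0.997 -0.072]
 [-0.001 -0.072 -0.997]
 [-1.    -0.004  0.001]]
shift [5.37 0.07 0.  ] rot [-0.03  0.01  0.05]
```

View pics/j_side.png

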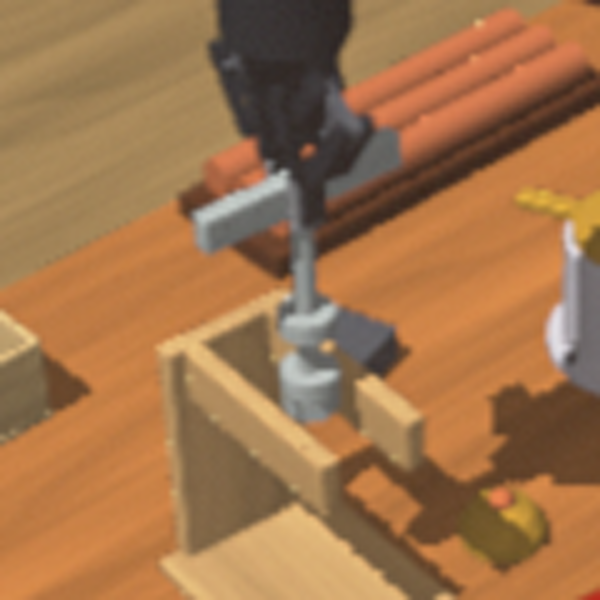

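The socket is entering between the rails (about (312,390) in the crop, clear of both). Lower further.

drive_tool(series=[{"x": 0.6, "y": 0, "z": 0, "ax": 0, "ay": 0, "az": 0}, {"x": 1.2, "y": 0, "z": 0, "ax": 0, "ay": 0, "az": 0}, {"x": 1.8, "y": 0, "z": 0, "ax": 0, "ay": 0, "az": 0}, {"x": 2.4, "y": 0, "z": 0, "ax": 0, "ay": 0, "az": 0}, {"x": 3, "y": 0, "z": 0, "ax": 0, "ay": 0, "az": 0}])

```text
time: 11.07
tool_pos: [0.522, 0.1396, 0.2403]
tool_rot: [0.482, 0.518, 0.482, -0.517]
contact_force: [0.3, -0.3, -4.6]
gripper_width: 0.155
```

drive_tool(series=[{"x": 0.5, "y": 0, "z": 0, "ax": 0, "ay": 0, "az": 0}, {"x": 1, "y": 0, "z": 0, "ax": 0, "ay": 0, "az": 0}, {"x": 1.4, "y": 0, "z": 0, "ax": 0, "ay": 0, "az": 0}, {"x": 1.7, "y": 0, "z": 0, "ax": 0, "ay": 0, "az": 0}, {"x": 1.7, "y": 0, "z": 0, "ax": 0, "ay": 0, "az": 0}])

```text
time: 11.48
tool_pos: [0.5209, 0.1395, 0.1966]
tool_rot: [-0.481, -0.517, -0.482, 0.519]
contact_force: [-0.8, 1.2, -6.6]
gripper_width: 0.151
```

drive_tool(series=[{"x": 0, "y": 0, "z": 0, "ax": 0, "ay": 0, "az": 0}, {"x": 0, "y": 0, "z": 0, "ax": 0, "ay": 0, "az": 0}])

```text
time: 11.65
tool_pos: [0.5225, 0.1397, 0.1998]
tool_rot: [0.482, 0.518, 0.481, -0.517]
contact_force: [-0.4, 0.5, -6.0]
gripper_width: 0.157
```

```bash
python3 -c "
from h import *
go((.522,.1392,.178),-4)
from plant import cams
for n in('side',):
    f=cams.grab_frame(n)
    u,v=proj(f,(.522,.1386,.2)).astype(int);cv2.imwrite(f'pics/k_{n}.png',cv2.resize(f['img'][v-50:v+50,u-50:u+50],(600,600),interpolation=cv2.INTER_CUBIC))
"
```

```text
t 11.65 pos [0.5225 0.1397 0.1998] yaw -4.13 q [ 0.12 -0.13  1.84 -0.    1.43  0.2 ] F [-0.4  0.5 -6. ] w 0.157
tool axes xyz
 [[ 0.002  0.997 -0.072]
 [ 0.    -0.072 -0.997]
 [-1.     0.002 -0.   ]]
shift [ 0.87 -0.02  0.02] rot [-0.03 -0.   -0.02]
```

View pics/k_side.png

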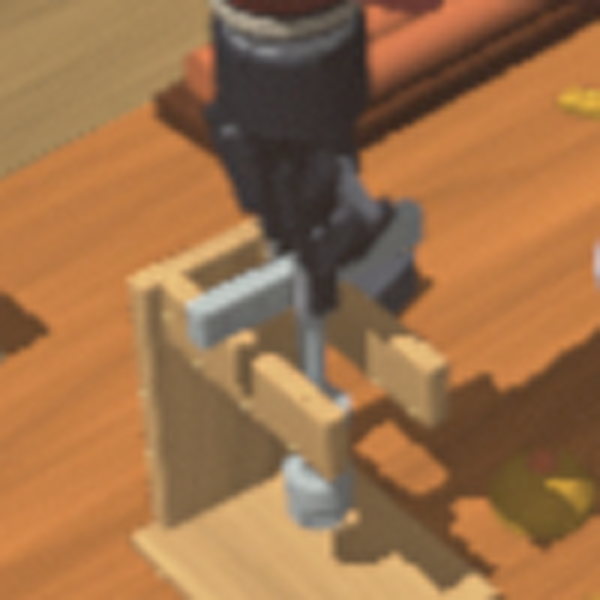

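Now the last ~20 mm, slowly.

drive_tool(series=[{"x": 0.2, "y": 0, "z": 0, "ax": 0, "ay": 0, "az": 0}, {"x": 0.4, "y": 0, "z": 0, "ax": 0, "ay": 0, "az": 0}, {"x": 0.6, "y": 0, "z": 0, "ax": 0, "ay": 0, "az": 0}, {"x": 0.7, "y": 0, "z": 0, "ax": 0, "ay": 0, "az": 0}, {"x": 0.7, "y": 0, "z": 0, "ax": 0, "ay": 0, "az": 0}])

```text
time: 12.12
tool_pos: [0.5211, 0.1395, 0.1799]
tool_rot: [-0.481, -0.517, -0.482, 0.518]
contact_force: [-0.8, -0.3, -5.3]
gripper_width: 0.154
```

drive_tool(series=[{"x": 0.05, "y": 0, "z": 0, "ax": 0, "ay": 0, "az": 0}, {"x": 0.1, "y": 0, "z": 0, "ax": 0, "ay": 0, "az": 0}, {"x": 0.1, "y": 0, "z": 0, "ax": 0, "ay": 0, "az": 0}])

```text
time: 12.37
tool_pos: [0.5218, 0.1397, 0.1787]
tool_rot: [-0.482, -0.518, -0.482, 0.518]
contact_force: [-0.1, -0.3, -6.1]
gripper_width: 0.156
```

```bash
python3 -c "
from h import *
go((.522,.1392,.178),-4)
from plant import cams
for n in('side',):
    f=cams.grab_frame(n)
    u,v=proj(f,(.522,.1386,.2)).astype(int);cv2.imwrite(f'pics/l_{n}.png',cv2.resize(f['img'][v-50:v+50,u-50:u+50],(600,600),interpolation=cv2.INTER_CUBIC))
"
```

```text
t 12.37 pos [0.5218 0.1397 0.1787] yaw -4.13 q [ 0.12 -0.11  1.86  0.    1.39  0.2 ] F [-0.1 -0.3 -6.1] w 0.156
tool axes xyz
 [[-0.     0.997 -0.072]
 [-0.    -0.072 -0.997]
 [-1.    -0.     0.   ]]
shift [0.03 0.01 0.02] rot [-0.03  0.    0.  ]
```

View pics/l_side.png

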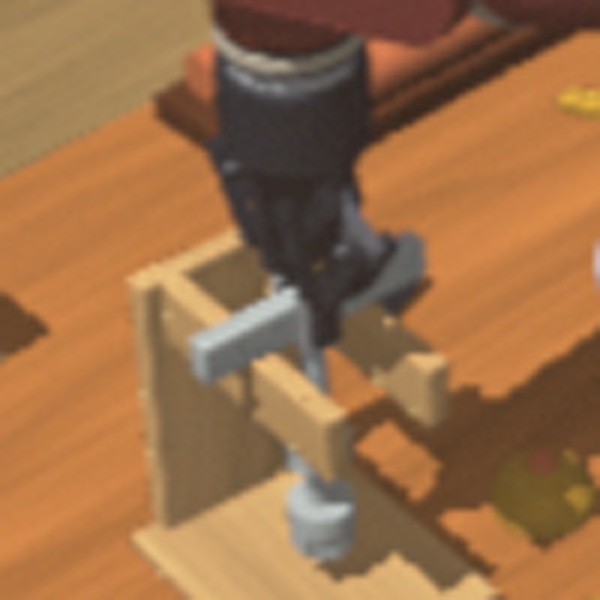

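drive_tool(series=[{"x": 0.04, "y": 0, "z": 0, "ax": 0, "ay": 0, "az": 0}, {"x": 0.08, "y": 0, "z": 0, "ax": 0, "ay": 0, "az": 0}, {"x": 0.08, "y": 0, "z": 0, "ax": 0, "ay": 0, "az": 0}])

```text
time: 12.67
tool_pos: [0.5221, 0.1397, 0.1772]
tool_rot: [0.482, 0.518, 0.482, -0.517]
contact_force: [-0.0, -0.5, -4.8]
gripper_width: 0.156
```

drive_tool(series=[{"x": 0.04, "y": 0, "z": 0, "ax": 0, "ay": 0, "az": 0}, {"x": 0.04, "y": 0, "z": 0, "ax": 0, "ay": 0, "az": 0}])

```text
time: 12.83
tool_pos: [0.5222, 0.1397, 0.1771]
tool_rot: [0.482, 0.518, 0.481, -0.517]
contact_force: [-2.3, -0.8, 0.9]
gripper_width: 0.153
```

drive_tool(series=[{"x": 0, "y": 0, "z": 0, "ax": 0, "ay": 0, "az": 0}, {"x": 0, "y": 0, "z": 0, "ax": 0, "ay": 0, "az": 0}, {"x": 0, "y": 0, "z": 0, "ax": 0, "ay": 0, "az": 0}, {"x": 0, "y": 0, "z": 0, "ax": 0, "ay": 0, "az": 0}, {"x": 0, "y": 0, "z": 0, "ax": 0, "ay": 0, "az": 0}], hand=0.7)

```text
time: 13.25
tool_pos: [0.5221, 0.1397, 0.176]
tool_rot: [0.482, 0.518, 0.482, -0.517]
contact_force: [0.1, -0.9, -0.2]
gripper_width: 0.699
```

```bash
python3 -c "
from h import *
go((.522,.1397,.30),-4)
from plant import cams
for n in('side',):
    f=cams.grab_frame(n)
    u,v=proj(f,(.522,.1386,.2)).astype(int);cv2.imwrite(f'pics/m_{n}.png',cv2.resize(f['img'][v-50:v+50,u-50:u+50],(600,600),interpolation=cv2.INTER_CUBIC))
"
```

```text
t 13.25 pos [0.5221 0.1397 0.176 ] yaw -4.13 q [ 0.12 -0.11  1.87  0.    1.39  0.2 ] F [ 0.1 -0.9 -0.2] w 0.699
tool axes xyz
 [[ 0.001  0.997 -0.072]
 [ 0.    -0.072 -0.997]
 [-1.     0.001 -0.   ]]
shift [-4.96 -0.   -0.  ] rot [-0.03 -0.   -0.01]
```

View pics/m_side.png

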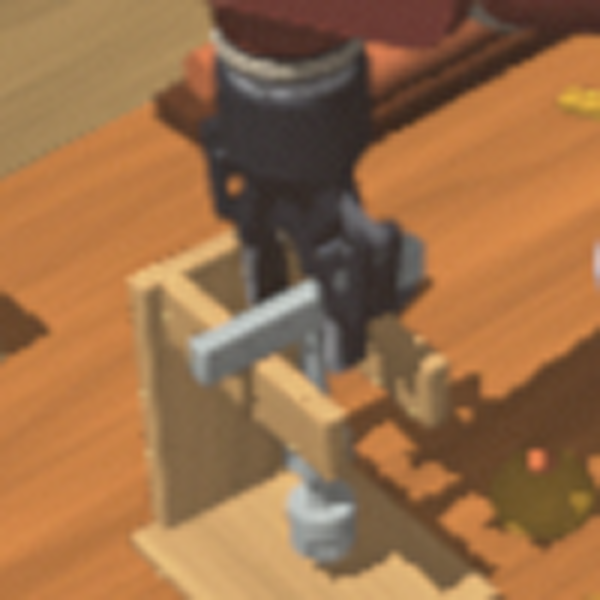

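The bar rests on both rails, jaws clear on either side. Go up, then away so both cameras can see.

drive_tool(series=[{"x": -0.5, "y": 0, "z": 0, "ax": 0, "ay": 0, "az": 0}, {"x": -1.5, "y": 0, "z": 0, "ax": 0, "ay": 0, "az": 0}, {"x": -2.5, "y": 0, "z": 0, "ax": 0, "ay": 0, "az": 0}, {"x": -3.5, "y": 0, "z": 0, "ax": 0, "ay": 0, "az": 0}, {"x": -4.5, "y": 0, "z": 0, "ax": 0, "ay": 0, "az": 0}])

```text
time: 13.72
tool_pos: [0.5218, 0.1397, 0.2906]
tool_rot: [0.482, 0.518, 0.481, -0.517]
contact_force: [0.5, 0.3, 0.4]
gripper_width: 0.7
```

drive_tool(series=[{"x": -0.5, "y": -0.5, "z": -1.2, "ax": 0, "ay": 0, "az": 0}, {"x": -0.5, "y": -1.5, "z": -2.6, "ax": 0, "ay": 0, "az": 0}, {"x": -0.5, "y": -2.5, "z": -4, "ax": 0, "ay": 0, "az": 0}, {"x": -0.5, "y": -3.5, "z": -5.2, "ax": 0, "ay": 0, "az": 0}, {"x": -0.5, "y": -4.5, "z": -6.4, "ax": 0, "ay": 0, "az": 0}])

```text
time: 14.13
tool_pos: [0.42, 0.3088, 0.3023]
tool_rot: [0.482, 0.518, 0.482, -0.517]
contact_force: [1.1, 0.0, -0.2]
gripper_width: 0.702
```

drive_tool(series=[{"x": 0, "y": -0.5, "z": -1.2, "ax": 0, "ay": 0, "az": 0}, {"x": 0, "y": -1, "z": -2.5, "ax": 0, "ay": 0, "az": 0}, {"x": 0, "y": -1.5, "z": -3.8, "ax": 0, "ay": 0, "az": 0}, {"x": 0, "y": -2, "z": -5, "ax": 0, "ay": 0, "az": 0}, {"x": 0, "y": -2, "z": -5, "ax": 0, "ay": 0, "az": 0}])

```text
time: 14.55
tool_pos: [0.3781, 0.4398, 0.3016]
tool_rot: [0.482, 0.517, 0.484, -0.516]
contact_force: [-0.6, -1.0, 0.2]
gripper_width: 0.695
```

```bash
python3 -c "
from h import *
go((.522,.1397,.30),-4)
from plant import cams
for n in('side','top'):
    f=cams.grab_frame(n);np.savez(n+'9',**f);cv2.imwrite(f'pics/n_{n}.png',f['img'])
    o=[]
    for p in((.522,.1386,.15),(.568,-.208,.11)):
        u,v=proj(f,p).astype(int);o.append(cv2.resize(f['img'][v-40:v+40,u-40:u+40],(400,400),interpolation=cv2.INTER_CUBIC))
    cv2.imwrite(f'pics/nz_{n}.png',np.hstack(o))
"
```

```text
t 14.55 pos [0.3781 0.4398 0.3016] yaw -3.82 q [ 0.73 -0.09  1.64  0.    1.59  0.8 ] F [-0.6 -1.   0.2] w 0.695
tool axes xyz
 [[-0.001  0.998 -0.067]
 [ 0.002 -0.067 -0.998]
 [-1.    -0.001 -0.002]]
shift [ 0.03  6.54 11.59] rot [ 0.04 -0.03  0.01]
```

View pics/n_side.png

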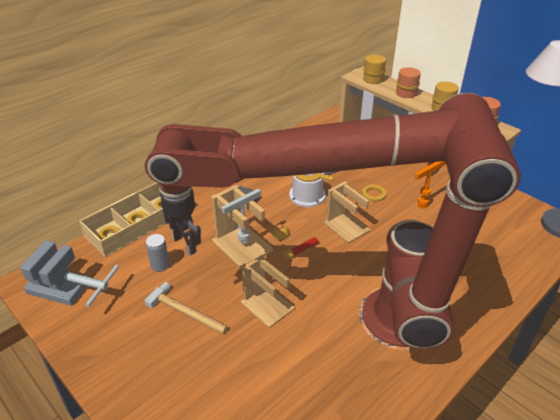

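View pics/nz_side.png

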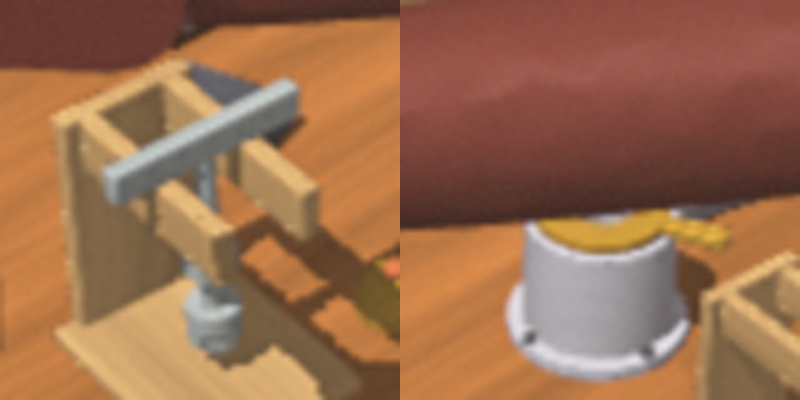

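View pics/n_top.png

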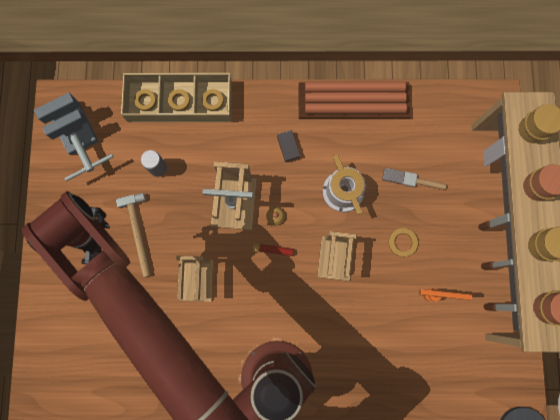

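View pics/nz_top.png

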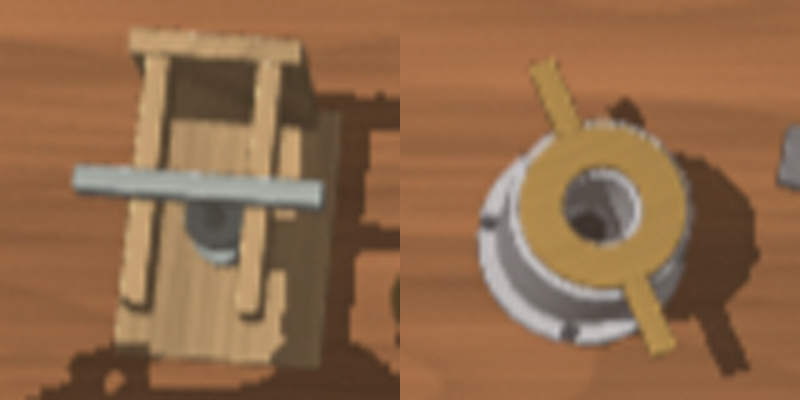

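```bash
python3 -c "
from h import *
f=dict(np.load('top9.npz'));lugs(f);barmeas(f,(.522,.139),.209)
from plant import workorder
print(workorder.job_done())"
```

```text
lugs 139 [0.07198169 0.02949079] [-0.0725043 -0.0281068] mid [ 0.5677387 -0.207808 ] ang 21.734099319186107
area 209 [0.5158 0.0716 0.209 ] [0.5251 0.2054 0.209 ] mid [0.5204 0.1385 0.209 ] len 0.1341 ang 86.02 px [[202.89999389648438, 191.10000610351562], [251.10000610351562, 194.5]]
the job is handed in; nothing more can be done
None
```

I turned the crossbar clockwise into line with the lugs, drew the extension straight up and hung it on the largest stand, then handed the job in at about 15 s. The one thing I could not check is the nut's final angle, because it sits in the dark of the bore.

- **Turning:** I gripped the crossbar at its middle and turned it about 106°. I then turned it back about 3°, roughly the socket's play, so that the nut itself, not just the bar, should end in line. The bar finished at 21.5° and the lugs measured 20.9° by hand-picked points and 21.6–21.8° by colour mask. The nut's angle is inferred from the bar angle and the stated play.
- **Drawing out:** Forces while turning and lifting stayed below about 9 N, and there was almost no twist on the nut as the extension came off.
- **Hanging:** The last pictures show the crossbar across both rails with the shaft hanging straight down between them. Its middle was at (0.520, 0.1385), against a target of (0.522, 0.1386). It lay at 86.0°, as the stand's rails require.
- **Other things:** They looked unmoved in the last top view. The gripper was open and well clear of everything at hand-in.

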